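# Trap a plywood block between push-push bench stops for sanding

### The job

Trap the plywood block for sanding on the stop board, whose stops are push-push (press a pad fully down once and its stop locks below the bed, press again and it springs up): sink the entry stop in front of the block, have the middle stop down and the end stop up, slide the block along the fence, never lifting it, until it butts against the end stop, then let the entry stop spring up behind it. It must lie flat against the fence between the two raised stops. Press and push gently, and leave the other things on the bench alone.

Things in the scene. Friction and masses are not known exactly. Their poses are not given: they have to be found in the camera images.
- stop_board: Fixed plywood stop board; origin on the table under its bed, x away from the robot, y along the fence to the open entry end, z up. Bed face 50 mm above the table, y -0.138 to +0.165, near edge x = -0.030. Fence at the far side, 14 mm above the bed, inner face x = +0.050. Stop blades cross the bed at y = +0.0215 (entry), -0.043 (middle), -0.108 (end); 115.5 mm clear between end and entry blade.
- block: Loose plywood block 112 mm long (its y), 70 mm wide (x), 21.6 mm thick, about 0.15 kg; origin at its centre. Starts flat on the bed at the entry end, up to 25 mm short of the entry stop, up to 9 mm off the fence, a little askew, perhaps overhanging the open end. Touching fence and end stop its centre is at board x = 0.015, y = -0.045; on the bed it is 60.8 mm above the table.
- stop_a_box: Entry stop, always at board y = +0.0215. Fixed aluminium housing 46 mm along the board, 44 mm deep, 50 mm high, at the bed's near edge; origin under its centre (board x = -0.050), axes as the board's. In it slides a grey thumb pad, 36 mm (y) by 30 mm (x), with a steel blade 14 mm thick (y) that runs from the pad 78 mm towards the fence in a 16 mm slot of the bed, its top 13 mm below the pad's.
- stop_b_box: A stop just like stop_a, at board x = -0.050 and y = -0.043 (then it is the middle stop) or y = -0.108 (then it is the end stop): this changes from run to run. Origin under the centre of its housing, axes as the board's.
- stop_c_box: The third stop, just like the others; it has whichever of the middle (y = -0.043) and end (y = -0.108) places stop_b has not. Origin under the centre of its housing, axes as the board's.
- stop_a_pad (a point): Centre of the top face of the entry stop's thumb pad, moving with it: 79 mm above the table when up (29 mm above the bed), 62 mm when locked down, 54 mm where it goes firm.
- stop_b_pad (a point): Centre of the top face of stop_b's thumb pad; heights as for stop_a_pad.
- stop_c_pad (a point): Centre of the top face of stop_c's thumb pad; heights as for stop_a_pad.
- stop_a (a joint): Depth of the entry stop in m: 0 up (blade 16 mm above the bed), 0.017 locked down (blade 1 mm below the bed), 0.0245 where it meets its rubber end stop and goes firm (about 8 N more per mm). Before that it needs 3.5 to 6 N. From up, pressing past 0.023 and letting go locks it; from locked, pressing past 0.023 and letting go frees it, and it rises with the finger. Shorter presses change nothing. Starts up.
- stop_b (a joint): Depth of stop_b in m; meaning, spring and catch as joint stop_a. Starts up.
- stop_c (a joint): Depth of stop_c in m; meaning, spring and catch as joint stop_a. Starts locked down.
- sanding_block: Bystander: wooden sanding block, 98 x 126 x 36 mm, lying on the table to the right of the board; origin at the centre of its underside.
- masking_tape: Bystander: roll of masking tape, 96 mm across, 25 mm high, lying on the table in front of the board; origin at the centre of its underside.
- carpenter_pencil: Bystander: flat carpenter pencil, 163 mm long, 8 mm thick, lying on the table in front of the board; origin near its middle.

How it is judged (in metres and radians):
On the way, in this order (a step that is already met when the one before it is completed fails the run):
1. the entry stop is down while the block still waits in front of it (value of joint stop_a above 0.012 m and y of block in the frame of stop_board above 0.06 m), for 0.2 s.
2. the block lies against the end stop's place and the fence, flat, with the entry stop still down (y of block in the frame of stop_board between -0.049 and -0.0385 m and x of block in the frame of stop_board between 0.009 and 0.021 m and z of block in the frame of stop_board between 0.057 and 0.0645 m and angle between block's own z axis and vertical below 0.06 rad and angle between the y axis of block and the y axis of stop_board, either way round below 0.06 rad and value of joint stop_a above 0.012 m), for 0.2 s.
At the end, for the whole second after the job is handed in: Entry and end stop up (within 3 mm), middle stop down (at least 12 mm); the block at rest between the raised stops, flat on the bed (4 mm, 0.06 rad), parallel to the fence (0.06 rad) and within 6 mm of it, within 6.5 mm of the end stop (value of joint stop_a below 0.003 m and ((y of stop_c_box in the frame of stop_board below -0.075 m and value of joint stop_c below 0.003 m and value of joint stop_b above 0.012 m) or (y of stop_b_box in the frame of stop_board below -0.075 m and value of joint stop_b below 0.003 m and value of joint stop_c above 0.012 m)) and y of block in the frame of stop_board between -0.049 and -0.0385 m and x of block in the frame of stop_board between 0.009 and 0.021 m and z of block in the frame of stop_board between 0.057 and 0.0645 m and angle between block's own z axis and vertical below 0.06 rad and angle between the y axis of block and the y axis of stop_board, either way round below 0.06 rad and linear speed of block below 0.01 m/s); the robot touches nothing.
It fails at once if the block is lifted or knocked off the bed (more than 15 mm up or down) (z of block in the frame of stop_board above 0.076 m or z of block in the frame of stop_board below 0.046 m).
It fails at once if a stop is pressed or pushed with more than 50 N (contact force between the fingers and stop_a_box above 50 N or contact force between the fingers and stop_b_box above 50 N or contact force between the fingers and stop_c_box above 50 N).
It fails at once if the block is pushed or squeezed with more than 40 N (contact force between the fingers and block above 40 N).
It fails at once if the block is driven against a stop with more than 40 N (contact force between block and stop_a_box above 40 N or contact force between block and stop_b_box above 40 N or contact force between block and stop_c_box above 40 N).
It fails at once if a bystander is shifted by more than 30 mm (distance of any of sanding_block, masking_tape, carpenter_pencil from where it was at the start of the episode above 0.03 m).
It also fails if it takes over 72 s, if anything falls off the work surface, if the arm or the gripper's body presses on something with over 40 N, if the wrist force passes 120 N, or if a joint passes its speed limit or range.

### The arm

A 7-joint arm with a two-finger parallel gripper is mounted at the origin on a cart in front of the work surface, level with it; the furniture and walls round the work are solid. World frame = base frame: x ahead of the robot, y to its left, z up, the work surface at z = 0. Lengths are in mm, angles in degrees, forces in N, time in s.
With the tool pointing down it reaches from about 400 to 925 mm from the base axis. Payload 4.1 kg.
Tool frame: the origin (TCP) lies between the finger pads; the fingertips stand 14 mm ahead of it and the grasp point (between the pads) lies 5 mm behind it; z points along the fingers, y is the line along which they close (so a half turn about z gives the same grasp; the last joint's range is limited). The gripper opens to 85 mm and grips with 20 to 120 N. Pads are 22 mm wide; open, the fingers measure 114 mm over their backs; the gripper's body (76 mm by 85 mm) begins 54 mm behind the grasp point. The pads swing forward as they close: fully open they stand 13 mm farther back than shut.
Start: joints at [68.411, 22.827, 2.584, 88.041, -1.071, 69.15, -2.905], TCP at [178.292, -625.103, 245.347] pointing down, gripper open.
Joint ranges: [-161.44, 161.44], [-28.35, 127.94], [-78.24, 83.42], [0, 140.83], [-78.03, 258.03], [13.02, 114.36], [-168.23, 168.23]. Speed limits (degrees/s): [147.25, 147.25, 180, 180, 180, 180, 180].

### API

Orientations are given as a 3x3 rotation matrix whose columns are the frame's x, y, z axes.
In Python, from station import ctrl gives the robot as it stands. The module is installed in compiled form; this text tells all that it offers.
- The arm moves only by the shell command python3 -m handwheel 'ROWS' [FORCE]. ROWS is a JSON object of lists of equal length, an entry for each row: "claw": the closure in counts, from 0 (fully open) to 255 (shut); "translation": the shift along the tool's x, y, z in mm, a list of three; "yaw": the turn about the tool's z in rad. In form: {"claw": [claw, ...], "translation": [[tx, ty, tz], ...], "yaw": [yaw, ...]}. A call has 1 to 20 rows; each row is the pose to reach, as a shift and turn from the pose commanded when the call began, along the tool's axes at that moment; what a row does not reach only later rows make up. A row lasts 1/10 s, in which the tool goes at most 50 mm and 8.59 degrees, less where a joint would pass 70% of its speed; a pose out of reach is approached as far as the arm can. A call with a gripper value outside its range is refused whole. The fingers move at their own pace and stop on an object; FORCE is the grip in N (left out, the last holds). Time passes only in rows, so rows that repeat a pose let the fingers close. It gives the time, the measured TCP pose, the force, the opening and the grip force at its end, in the units of the state.
- ctrl.state(): the state, without advancing time (a new reading comes with each control period).
- ctrl.camera(name): name is "scene" or "top" or "wrist"; returns a dict with "color" (384x512x3 uint8, red, green, blue), "depth" (384x512 float32, mm along the optical axis (not along the pixel's ray), 0 where there is no reading), "camera_matrix" (3x3 intrinsics, pixels), "R" (3x3) and "t" (3): a world point X has camera coordinates R X + t; the wrist camera has in their place "mount" (4x4, takes a point from camera to tool coordinates, whose origin is the TCP and whose axes are the flange's). Camera axes: x right, y down, z forward; pixel columns grow to the right and rows downward; lengths in mm; the calibration is good to about 2 mm. A picture is of the moment at which its call begins: read the wrist's pose just before it.
- ctrl.close_job(): hands the job in; it is judged then, once.
The state is a dict: "time": time; "qpos": joint angles; "joint_velocities": joint speeds; "joint_efforts": joint torques, N m; "eef_pos": TCP position; "tool_rot": TCP orientation; "ft_force": force on the tool from outside, world axes, zero at the start; "moment": the same for the moment, N m; "finger_gap": opening from 0.0 (shut) to 1.0 (fully open); "grasp_force": force on a finger pad.
Only numpy, scipy, OpenCV 4.12 (cv2) and the standard library are available. Lean on these libraries where they do the work, as an engineer would, in place of code of your own. Each camera call takes 0.05 s, during which the arm holds its last target. There are 200 camera calls.

## Working session

There is one attempt and no reset: what is moved stays moved. The work goes in short steps, Python scripts to look and compute and a shell command to move; the robot and the scene stay as the last step left them, time stands still between calls to the robot, and variables do not carry over. Pictures are saved under pics/ and viewed, at most 10 in all, crops included, and the job is handed in when it is done.

```bash
mkdir -p pics
python3 - <<'E'
from station import ctrl
import cv2,numpy as np
s=ctrl.state();print(s['time'],s['eef_pos'],s['tool_rot'],s['ft_force'],s['finger_gap'])
for n in("scene","top"):
    c=ctrl.camera(n);cv2.imwrite(f'pics/{n}0.png',c['color'][:,:,::-1]);np.savez(f'{n}0.npz',**c)
    print(n,c['camera_matrix'],c['R'],c['t'])
a=[cv2.imread(f'pics/{n}0.png') for n in("scene","top")]
cv2.imwrite('pics/top0b.png',cv2.resize(a[1],(800,600)))
E
```

```text
0.0 [ 178.08346444 -624.49507452  244.27314281] [[ 9.61643674e-01  2.74300945e-01 -6.59993663e-04]
 [ 2.74301708e-01 -9.61641923e-01  1.83983347e-03]
 [-1.30009515e-04 -1.95030161e-03 -9.99998090e-01]] [0.05826477 0.59238251 0.79071634] 1.001572865752308
scene [[351.99338774   0.         258.37017118]
 [  0.         351.99338774 190.70693516]
 [  0.           0.           1.        ]] [[ 0.78511808 -0.61899483  0.02085692]
 [-0.30740179 -0.4186938  -0.85451719]
 [ 0.53767439  0.66448544 -0.51900419]] [-597.15602536   25.41127923  980.97668168]
top [[426.1124409    0.         261.61830734]
 [  0.         426.1124409  189.16950259]
 [  0.           0.           1.        ]] [[ 0.01257907 -0.99987039 -0.01004867]
 [-0.99259241 -0.01127178 -0.12096799]
 [ 0.12083904  0.0114959  -0.99260555]] [-385.9438967   470.29375682  883.78810196]
```

View pics/top0b.png

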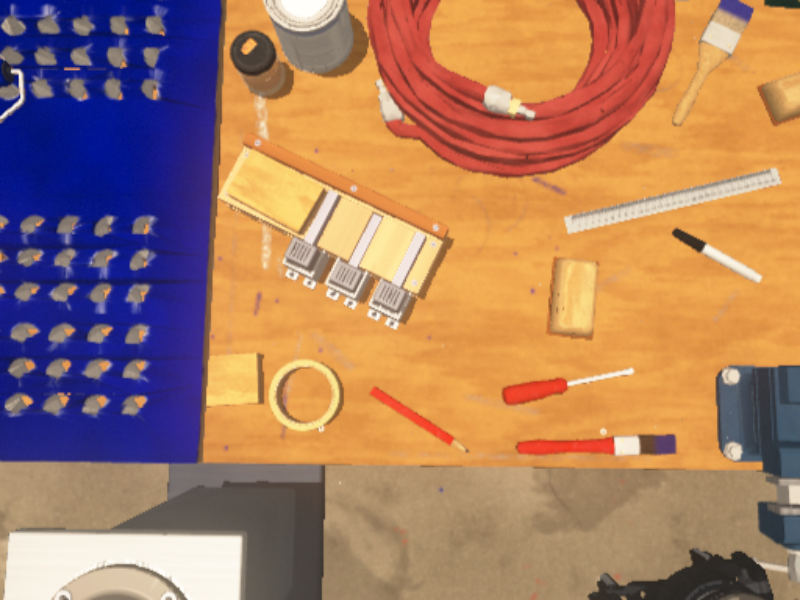

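View pics/scene0.png

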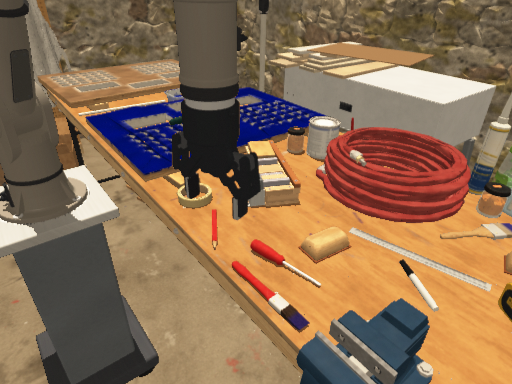

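The top view shows the board near (335,225) in the enlarged picture. The block is at (272,190), and the three pads are at (303,255), (347,277) and (391,298), with the entry stop on the left. I'll measure these next.

```bash
cat > h.py <<'E'
import numpy as np,cv2
def cloud(c):
    K=np.array(c['camera_matrix']);d=c['depth'].astype(float);v,u=np.mgrid[:d.shape[0],:d.shape[1]]
    P=np.stack([(u-K[0,2])/K[0,0]*d,(v-K[1,2])/K[1,1]*d,d],-1)
    return (P-np.array(c['t']))@np.array(c['R'])
def ray(c,u,v,z):
    K=np.array(c['camera_matrix']);R=np.array(c['R']);o=-R.T@np.array(c['t'])
    d=R.T@np.array([(u-K[0,2])/K[0,0],(v-K[1,2])/K[1,1],1]);return o+d*(z-o[2])/d[2]
E
python3 - <<'E'
from h import *
c=np.load('top0.npz');P=cloud(c);im=c['color']
r=slice(70,220);q=slice(130,300)
cv2.imwrite('pics/topcrop.png',cv2.resize(np.ascontiguousarray(im[80:215,135:295,::-1]),(800,675),interpolation=cv2.INTER_CUBIC)[:600])
hsv=cv2.cvtColor(im,cv2.COLOR_RGB2HSV)
Z=P[...,2]
print(np.round(Z[80:215:5,135:295:6]).astype(int))
print(hsv[100,190],hsv[125,180],hsv[122,240], hsv[163,190])
for u,v in[(165,91),(282,146),(194,163),(222,177),(250,190),(174,121)]: print(u,v,hsv[v,u],P[v,u].round(1))
E
```

```text
[[ 49  -1   0   3   2  -2  -1   1   0   0   0  -1  -2   4   0   0   1   1
    2  20  21  19  37  61  87 101 111]
 [ 50   0   0   2  65   3   0   2  -3   1   1  -2   1   1  -2   0   2   0
   -2   2  18  21  21  37  63  87  99]
 [ 51  -1   2  -1  63  62   1  -1  -1  -1   0   1   3   0   2   3   1  -1
    1  -2   2   0  -2  22  19 930  65]
 [ 51   2  -2  -3  49  64  65  63   0   0   1   0   1   1   0  -2   0  -1
   -1   0   0  -1  -1   0  21  21  51]
 [ 50   1   1  50  72  72  56  65  63  65   1  -1   0  -1   1   3   0   0
    1  -2  -1  -1   1   0   1  19  20]
 [ 50   0   0  49  72  72  71  72  63  66  66  65   2  -3  -1   0  -1   0
    1  -4   0   0  -2   2   2  -2  18]
 [ 49   1  -2  76  75  72  71  69  71  70  62  65  64   2   0  -3  -1   0
    2   1  -1  -1  -2  -2  -1   0   0]
 [ 49   1  51  70  72  70  70  72  72  74  71  50  64  64  63   0   3   1
    1   0  -2   1 930 930   0   2   1]
 [ 47   1  72  72  69  70  72  73  72  75  72  71  69  58  63  65  64   0
   -2  -2   1   2   1   1   1   2  -1]
 [ 47  52  70  72  74  73  75  74  72  70  73  72  51  67  48  62  62  67
   63   3
[... 1576 characters left out ...]
58  79  76  -3  -3   0   0   0   0]
 [  3   1  -2   3   0   1   1   0   0   0  -2   0  -2   3   0  -1   1   4
   24  47  51   1   0   1   2   1   0]
 [  1   1  -2  -1  -2   1   0   0   2   1  -1   0  -2  -2   1  -2   1   0
   -1   6  29  -1   0   1   0   0   1]
 [  2  -1  -4   2  -2  -2   2   4   5   0   0  -1  -1   1  -3  -1   0  -1
    0   0   0  -2   0  -4   0   0  -2]]
[ 14 179 234] [ 21 140 251] [ 15 169 229] [ 12  45 175]
165 91 [  6  35 214] [ 677.6 -173.5   62. ]
282 146 [ 14 176 235] [ 561.4 -421.9   62. ]
194 163 [ 13  39 189] [ 520.4 -242.9   79.2]
222 177 [ 13  37 206] [ 495.  -298.6   61.1]
250 190 [  9  38 196] [ 466.4 -357.6   80.7]
174 121 [ 21 143 251] [ 609.3 -197.6   73.4]
```

View pics/topcrop.png

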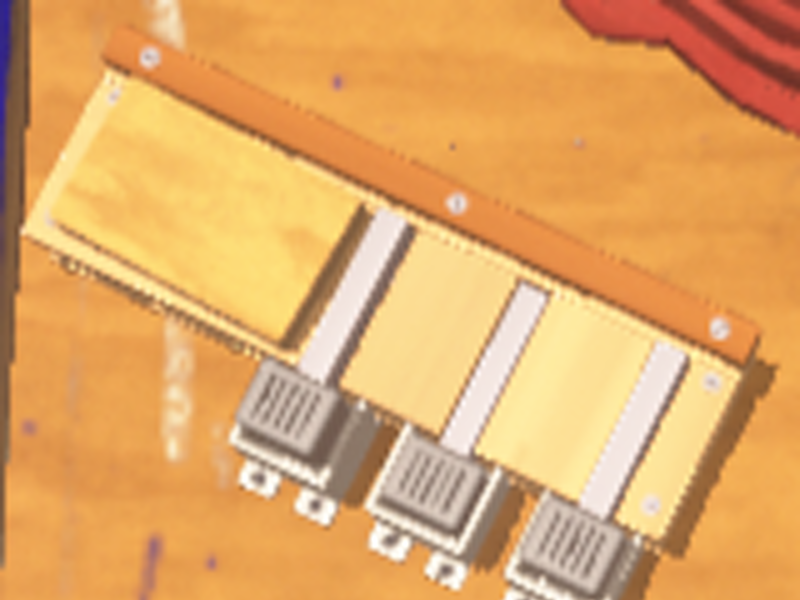

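The crop shows the entry stop up at (290,405), the middle stop already down at (430,485) and the end stop up at (570,540). The block sits left of the entry blade, so only stop A needs working.

Run:
```python
from h import *
c=np.load('top0.npz');P=cloud(c);im=c['color'];hsv=cv2.cvtColor(im,cv2.COLOR_RGB2HSV).astype(int)
Z=cv2.medianBlur(P[...,2].astype(np.float32),3)
win=np.zeros(Z.shape,bool);win[80:220,138:292]=1
H,S,V=hsv[...,0],hsv[...,1],hsv[...,2]
print('hues fence/block/bed',hsv[110,200],hsv[115,180],hsv[140,235])
def comps(m,minA=40):
    n,l,st,_=cv2.connectedComponentsWithStats(m.astype(np.uint8));return [l==i for i in range(1,n) if st[i,4]>minA]
def cen(m,z):
    v,u=np.nonzero(m);p=np.array([ray(c,a,b,z) for a,b in zip(u,v)])[:,:2].astype(np.float32)
    return p,cv2.minAreaRect(p)
# board axis from fence top
m=win&(Z>58)&(Z<69)&(S>185)
for k in comps(m): p,r=cen(k,64);print('fence',len(p),r)
for k in comps(win&(S<80)&(Z>73)): p,r=cen(k,79);print('padup',len(p),r,p.mean(0))
for k in comps(win&(S<80)&(Z>56)&(Z<70)): p,r=cen(k,62);print('z62 grey',len(p),r,p.mean(0))
for k in comps(win&(S>100)&(Z>67.5)&(Z<80)): p,r=cen(k,71.6);print('block',len(p),r,cv2.boxPoints(r).round(1).tolist())
```

```text
hues fence/block/bed [ 13 177 228] [ 21 145 251] [ 20 109 251]
padup 254 ((523.51220703125, -238.84930419921875), (35.945274353027344, 29.224117279052734), 64.04691314697266) [ 523.5134  -238.88803]
padup 257 ((468.8089599609375, -355.0527648925781), (35.3746337890625, 28.95535659790039), 64.03977966308594) [ 468.79227 -355.12552]
z62 grey 279 ((574.5391845703125, -261.7901611328125), (16.014406204223633, 77.55723571777344), 65.28585052490234) [ 573.89813 -261.7128 ]
z62 grey 267 ((519.3379516601562, -379.0830993652344), (14.863146781921387, 77.61830139160156), 64.51258087158203) [ 519.0109  -378.57858]
z62 grey 248 ((496.3915710449219, -296.8180847167969), (36.43740463256836, 28.731433868408203), 64.04737854003906) [ 496.39685 -296.71112]
block 1783 ((608.7311401367188, -200.72401428222656), (112.97486114501953, 71.02210235595703), 61.763031005859375) [[550.7000122070312, -233.6999969482422], [613.2999877929688, -267.29998779296875], [666.7000122070312, -167.8000030517578], [604.2000122070312, -134.1999969482422]]
```

Stop B is the end stop (up) and stop C the middle one (down), so both are already right. The board's y axis is at 64.8° and its origin is near (559.5, −279.6). The block is at board (11, 92), skewed by about 3°. I'll move above pad A with the fingers shut and tool x along board y.

```bash
python3 -m handwheel '{"claw":[255,255,255,255,255,255,255,255,255,255,255,255,255,255,255,255,255,255],"translation":[[15,-10,0],[45,-29,0],[80,-51,0],[115,-73,0],[150,-95,0],[185,-118,5],[220,-140,10],[255,-162,20],[290,-185,30],[325,-207,45],[360,-229,60],[390,-248,75],[415,-264,90],[430,-274,100],[437,-278,105],[437,-278,110],[437,-278,110],[437,-278,110]],"yaw":[0,-0.05,-0.12,-0.2,-0.28,-0.36,-0.44,-0.52,-0.6,-0.68,-0.76,-0.82,-0.8535,-0.8535,-0.8535,-0.8535,-0.8535,-0.8535]}' 20
cat > st.py <<'E'
from station import ctrl
import numpy as np
def st():
    s=ctrl.state();p=np.array(s['eef_pos']);a=np.deg2rad(64.8);ey=np.array([np.cos(a),np.sin(a)]);ex=np.array([ey[1],-ey[0]])
    r=p[:2]-[559.5,-279.6];R=np.array(s['tool_rot'])
    print('t',s['time'],'p',p.round(1),'board',(r@ex).round(1),(r@ey).round(1),'toolx deg',np.rad2deg(np.arctan2(R[1,0],R[0,0])).round(2),'F',np.round(s['ft_force'],1),s['finger_gap'])
st()
E
python3 st.py
```

```text
time: 1.9
eef_pos: [521.4, -239.4, 135.6]
tool_rot: [[0.428, 0.904, -0.0], [0.904, -0.428, -0.001], [-0.001, 0.0, -1.0]]
ft_force: [-0.0, -0.1, -0.1]
finger_gap: -0.007
grasp_force: 0.0
t 1.9 p [ 521.4 -239.4  135.6] board -51.6 20.2 toolx deg 64.69 F [-0.  -0.1 -0.1] -0.007009119338408597
```

```bash
python3 -m handwheel '{"claw":[255,255,255,255,255,255,255,255,255,255,255,255],"translation":[[1,0,10],[1,0,24],[1,0,34],[1,0,40],[1,0,43],[1,0,46],[1,0,49],[1,0,52],[1,0,55],[1,0,58],[1,0,61],[1,0,61]],"yaw":[0,0,0,0,0,0,0,0,0,0,0,0]}'; python3 st.py
```

```text
time: 3.1
eef_pos: [522.4, -237.0, 74.1]
tool_rot: [[0.425, 0.905, -0.001], [0.905, -0.425, 0.0], [-0.0, -0.001, -1.0]]
ft_force: [-3.6, 1.3, 5.9]
finger_gap: -0.0
grasp_force: 2.7
t 3.1 p [ 522.4 -237.    74.1] board -51.7 22.8 toolx deg 64.82 F [-3.6  1.3  5.9] -0.00023933583797979476
```

```bash
python3 -m handwheel '{"claw":[255,255,255,255,255],"translation":[[0,0,1],[0,0,2.5],[0,0,4],[0,0,5],[0,0,5]],"yaw":[0,0,0,0,0]}'; python3 st.py
```

```text
time: 3.6
eef_pos: [522.5, -237.0, 69.4]
tool_rot: [[0.425, 0.905, -0.001], [0.905, -0.425, -0.0], [-0.0, -0.0, -1.0]]
ft_force: [-3.9, 1.0, 5.9]
finger_gap: 0.001
grasp_force: 2.9
t 3.6 p [ 522.5 -237.    69.4] board -51.7 22.8 toolx deg 64.82 F [-3.9  1.   5.9] 0.00130730365225202
```

```bash
python3 -m handwheel '{"claw":[255,255,255],"translation":[[0,0,1],[0,0,2],[0,0,2]],"yaw":[0,0,0]}'; python3 st.py
```

```text
time: 3.9
eef_pos: [522.5, -237.0, 68.1]
tool_rot: [[0.426, 0.905, -0.001], [0.905, -0.426, -0.0], [-0.001, -0.0, -1.0]]
ft_force: [-5.2, 0.3, 11.3]
finger_gap: 0.002
grasp_force: 5.0
t 3.9 p [ 522.5 -237.    68.1] board -51.6 22.8 toolx deg 64.82 F [-5.2  0.3 11.3] 0.0021694230144037128
```

```bash
python3 -m handwheel '{"claw":[255,255,255,255,255,255,255,255,255,255,255,255,255,255],"translation":[[0,0,-4],[0,0,-10],[0,0,-20],[0,0,-32],[10,0,-40],[30,0,-40],[50,0,-40],[64,0,-36],[70,0,-28],[70,0,-18],[70,0,-10],[70,0,-5],[70,0,-4],[70,0,-4]],"yaw":[0,0,0,0,0,0,0,0,0,0,0,0,0,0]}'
python3 - <<'E'
from st import *
from h import *
c=ctrl.camera('top');P=cloud(c);cv2.imwrite('pics/t1.png',cv2.resize(c['color'][80:215,135:295,::-1],(800,600)))
print(np.round(P[150:180:4,182:208:4,2]).astype(int))
E
```

```text
time: 5.3
eef_pos: [552.2, -174.3, 71.0]
tool_rot: [[0.426, 0.905, -0.001], [0.905, -0.426, -0.0], [-0.0, -0.0, -1.0]]
ft_force: [0.2, -0.3, 0.3]
finger_gap: 0.002
grasp_force: 0.0
t 5.3 p [ 552.2 -174.3   71. ] board -51.5 92.2 toolx deg 64.76 F [ 0.2 -0.3  0.3] 0.0022845125103653067
[[-1 36 50 49 51 51 50]
 [ 0  2 60 33 50 47 50]
 [-1 49 61 64 62 37 50]
 [-2 61 60 62 60 62 51]
 [50 60 61 62 62 53 39]
 [45 50 39 59 60 49 21]
 [-1  7 28 49 37 40  0]
 [ 0  5  0  0 23 18  1]]
```

View pics/t1.png

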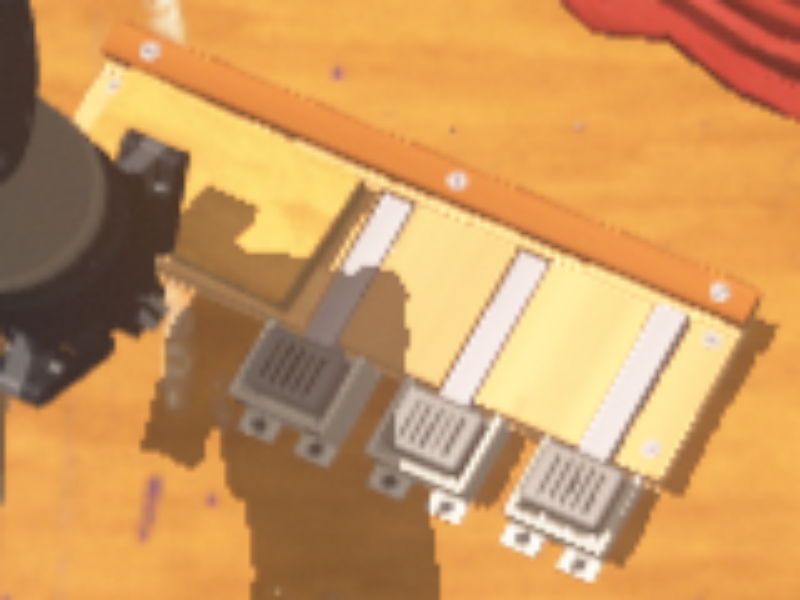

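Pad A is locked down at about 61 mm and the block is undisturbed. I'll push it gently to the fence.

```bash
python3 -m handwheel '{"claw":[255,255,255,255,255,255,255,255],"translation":[[0,4,0],[0,8,0],[0,10,0],[0,11.5,0],[0,13,0],[0,14,0],[0,15,0],[0,15,0]],"yaw":[0,0,0,0,0,0,0,0]}'; python3 st.py
```

```text
time: 6.15
eef_pos: [566.0, -180.0, 71.2]
tool_rot: [[0.425, 0.905, -0.0], [0.905, -0.425, -0.0], [-0.0, -0.0, -1.0]]
ft_force: [-0.2, 0.5, -1.2]
finger_gap: -0.0
grasp_force: 0.0
t 6.15 p [ 566.  -180.    71.2] board -36.5 92.9 toolx deg 64.83 F [-0.2  0.5 -1.2] -0.00020497369043815847
```

```bash
python3 -m handwheel '{"claw":[255,255,255,255],"translation":[[0,1,0],[0,2,0],[0,3,0],[0,3,0]],"yaw":[0,0,0,0]}';python3 st.py; python3 -m handwheel '{"claw":[255,255,255],"translation":[[0,1,0],[0,2,0],[0,2,0]],"yaw":[0,0,0]}'; python3 st.py
```

```text
time: 6.55
eef_pos: [568.5, -181.3, 71.2]
tool_rot: [[0.426, 0.905, -0.001], [0.905, -0.426, 0.0], [-0.0, -0.001, -1.0]]
ft_force: [-1.3, -0.0, 1.7]
finger_gap: 0.003
grasp_force: 0.9
t 6.55 p [ 568.5 -181.3   71.2] board -33.7 92.8 toolx deg 64.82 F [-1.3 -0.   1.7] 0.002729281086801896
time: 6.85
eef_pos: [569.1, -182.1, 71.0]
tool_rot: [[0.426, 0.905, -0.004], [0.905, -0.426, 0.0], [-0.001, -0.003, -1.0]]
ft_force: [-5.8, 1.4, 3.9]
finger_gap: 0.0
grasp_force: 2.6
t 6.85 p [ 569.1 -182.1   71. ] board -32.8 92.3 toolx deg 64.81 F [-5.8  1.4  3.9] 0.0004554753017523825
```

```bash
python3 -m handwheel '{"claw":[255,255,255,255,255,255,255,255,255,255,255,255,255,255,255],"translation":[[0,-4,0],[0,-8,0],[0,-10,-8],[0,-10,-20],[0,-10,-32],[10,0,-40],[28,15,-40],[46,30,-40],[62,42,-40],[72,47,-40],[72,47,-30],[72,47,-18],[72,47,-8],[72,47,-1],[72,47,0]],"yaw":[0,0,0,0,0,0,0,0,0,0,0,0,0,0,0]}'; python3 st.py
```

```text
time: 8.35
eef_pos: [642.1, -137.6, 69.5]
tool_rot: [[0.426, 0.905, -0.003], [0.905, -0.426, 0.0], [-0.001, -0.003, -1.0]]
ft_force: [-0.6, 0.1, 0.7]
finger_gap: 0.001
grasp_force: 0.0
t 8.35 p [ 642.1 -137.6   69.5] board 14.3 163.7 toolx deg 64.78 F [-0.6  0.1  0.7] 0.0013274834589846953
```

```bash
python3 -m handwheel '{"claw":[255,255,255,255,255,255,255,255,255,255,255,255],"translation":[[-3,0,-1],[-6,0,-2],[-9,0,-2],[-12,0,-2],[-16,0,-2],[-20,0,-2],[-24,0,-2],[-28,0,-2],[-32,0,-2],[-36,0,-2],[-40,0,-2],[-40,0,-2]],"yaw":[0,0,0,0,0,0,0,0,0,0,0,0]}'
python3 - <<'E'
from st import *
from h import *
c=ctrl.camera('top');cv2.imwrite('pics/t2.png',cv2.resize(c['color'][80:215,135:295,::-1],(800,600)))
E
```

```text
time: 9.55
eef_pos: [626.1, -174.6, 73.1]
tool_rot: [[0.426, 0.905, -0.001], [0.905, -0.426, -0.001], [-0.001, -0.0, -1.0]]
ft_force: [1.0, -0.3, 0.1]
finger_gap: -0.001
grasp_force: 0.1
t 9.55 p [ 626.1 -174.6   73.1] board 15.5 123.4 toolx deg 64.76 F [ 1.  -0.3  0.1] -0.0008660291198083276
```

View pics/t2.png

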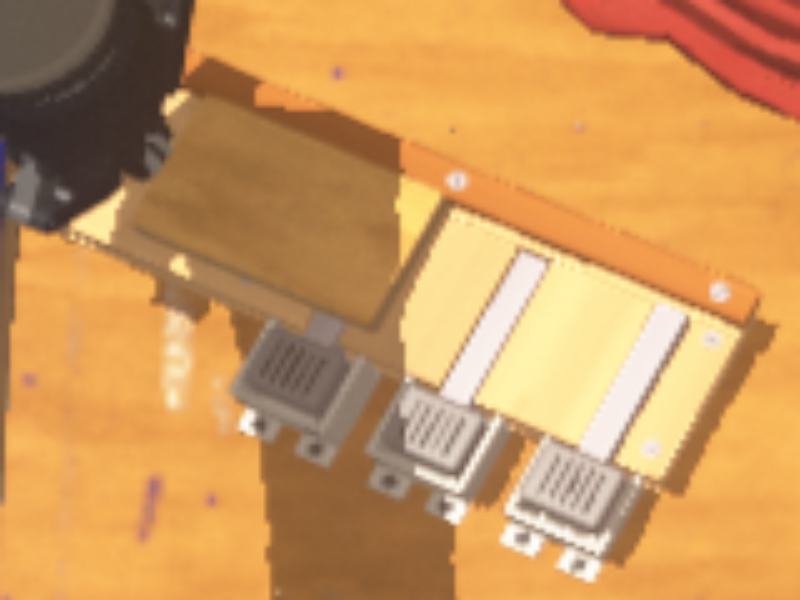

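The block slides flat along the fence, its front edge now at about (440,200)–(375,325). I'll keep pushing to just short of the end stop.

```bash
python3 -m handwheel '{"claw":[255,255,255,255,255,255,255,255,255,255,255,255,255,255,255,255,255,255,255,255],"translation":[[-3,0,0],[-7,0,0],[-12,0,0],[-17,0,0],[-22,0,0],[-27,0,0],[-32,0,0],[-37,0,0],[-42,0,0],[-47,0,0],[-52,0,0],[-57,0,0],[-62,0,0],[-67,0,0],[-72,0,0],[-77,0,0],[-82,0,0],[-87,0,0],[-91,0,0],[-93,0,0]],"yaw":[0,0,0,0,0,0,0,0,0,0,0,0,0,0,0,0,0,0,0,0]}'; python3 st.py
```

```text
time: 11.6
eef_pos: [586.8, -257.7, 73.3]
tool_rot: [[0.426, 0.905, -0.0], [0.905, -0.426, 0.0], [-0.0, -0.0, -1.0]]
ft_force: [-0.7, 2.7, 0.3]
finger_gap: -0.001
grasp_force: 1.0
t 11.6 p [ 586.8 -257.7   73.3] board 15.4 31.4 toolx deg 64.79 F [-0.7  2.7  0.3] -0.0006569756052286951
```

```bash
python3 -m handwheel '{"claw":[255,255,255,255,255,255],"translation":[[-1.5,0,0],[-3,0,0],[-4.5,0,0],[-6,0,0],[-7,0,0],[-7,0,0]],"yaw":[0,0,0,0,0,0]}'; python3 st.py;  python3 -m handwheel '{"claw":[255,255,255],"translation":[[-1,0,0],[-1.5,0,0],[-1.5,0,0]],"yaw":[0,0,0]}'; python3 st.py
```

```text
time: 12.2
eef_pos: [584.2, -264.4, 73.4]
tool_rot: [[0.426, 0.905, 0.0], [0.905, -0.426, -0.001], [-0.001, 0.001, -1.0]]
ft_force: [0.5, 2.1, -0.9]
finger_gap: -0.0
grasp_force: 0.5
t 12.2 p [ 584.2 -264.4   73.4] board 15.9 24.2 toolx deg 64.8 F [ 0.5  2.1 -0.9] -0.000245827296266693
time: 12.5
eef_pos: [583.6, -265.8, 73.4]
tool_rot: [[0.426, 0.905, 0.0], [0.905, -0.426, -0.001], [-0.001, 0.001, -1.0]]
ft_force: [-0.5, 1.2, -0.4]
finger_gap: -0.0
grasp_force: 0.2
t 12.5 p [ 583.6 -265.8   73.4] board 15.9 22.8 toolx deg 64.8 F [-0.5  1.2 -0.4] -0.00025364884015678814
```

```bash
for i in 1; do python3 -m handwheel '{"claw":[255,255,255],"translation":[[-1,0,0],[-1,0,0],[-1,0,0]],"yaw":[0,0,0]}' >/dev/null; python3 st.py; done; python3 -m handwheel '{"claw":[255,255,255],"translation":[[-0.5,0,0],[-1,0,0],[-1,0,0]],"yaw":[0,0,0]}'>/dev/null; python3 st.py
```

```text
t 12.8 p [ 583.3 -266.4   73.4] board 15.9 22.1 toolx deg 64.82 F [ 1.4  0.4 -0.3] -0.00015639928989865203
t 13.1 p [ 583.2 -266.3   73.4] board 15.8 22.1 toolx deg 64.85 F [ 1.4  2.1 -0.6] 0.0017696591846683906
```

```bash
python3 -m handwheel '{"claw":[255,255,255],"translation":[[-0.5,0,0],[-1,0,0],[-1,0,0]],"yaw":[0,0,0]}'>/dev/null; python3 st.py
```

```text
t 13.4 p [ 583.2 -266.5   73.5] board 15.9 22.0 toolx deg 64.87 F [2.8 4.6 0.4] 0.0029198003774460186
```

Butted against the end stop with about 5 N. I'll back off, rise, hover over pad A and check.

```bash
python3 -m handwheel '{"claw":[255,255,255,255,255,255,255,255,255,255,255,255],"translation":[[2,0,0],[5,0,0],[8,0,0],[8,0,-8],[8,0,-20],[8,0,-32],[8,-10,-40],[6,-28,-40],[4,-46,-40],[2,-60,-40],[2,-68,-40],[2,-68,-40]],"yaw":[0,0,0,0,0,0,0,0,0,0,0,0]}'>/dev/null
python3 - <<'E'
from st import *
from h import *
st()
c=ctrl.camera('top');P=cloud(c);im=c['color'];cv2.imwrite('pics/t3.png',cv2.resize(im[80:215,135:295,::-1],(800,600)))
Z=cv2.medianBlur(P[...,2].astype(np.float32),3);S=cv2.cvtColor(im,cv2.COLOR_RGB2HSV)[...,1]
m=(S>100)&(Z>67.5)&(Z<80);m[:80]=0;m[220:]=0;m[:,:138]=0;m[:,292:]=0
n,l,s,_=cv2.connectedComponentsWithStats(m.astype(np.uint8));k=1+s[1:,4].argmax();v,u=np.nonzero(l==k)
p=np.array([ray(c,a,b,71.6)[:2] for a,b in zip(u,v)],np.float32)-np.array([559.5,-279.6],np.float32)
a=np.deg2rad(64.8);ey=np.array([np.cos(a),np.sin(a)]);ex=np.array([ey[1],-ey[0]])
q=np.c_[p@ex,p@ey].astype(np.float32);print(len(q),cv2.minAreaRect(q),q.min(0),q.max(0))
E
```

```text
t 14.6 p [ 520.5 -236.7  113.9] board -53.5 22.2 toolx deg 64.82 F [-0.6 -0.1 -0.9] -0.003089145752827694
t 14.6 p [ 520.5 -236.7  113.9] board -53.5 22.2 toolx deg 64.82 F [-0.6 -0.1 -0.9] -0.003089145752827694
1825 ((15.210212707519531, -44.036861419677734), (111.62671661376953, 71.20209503173828), 89.9310531616211) [-20.430101 -99.884895] [50.867172 11.739053]
```

View pics/t3.png

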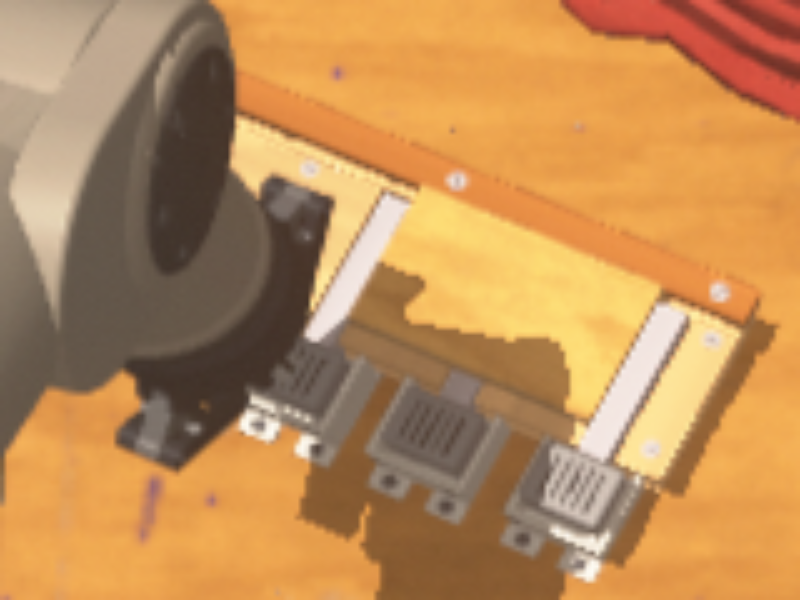

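The block lies between the blades at board (15, −44), parallel to the fence. Now I'll press A again.

```bash
python3 -m handwheel '{"claw":[255,255,255,255,255,255,255,255,255],"translation":[[0,1,12],[0,1,24],[0,1,32],[0,1,36],[0,1,39],[0,1,41],[0,1,43],[0,1,45],[0,1,45]],"yaw":[0,0,0,0,0,0,0,0,0]}'>/dev/null; python3 st.py;  python3 -m handwheel '{"claw":[255,255,255],"translation":[[0,0,1],[0,0,1.5],[0,0,1.5]],"yaw":[0,0,0]}'>/dev/null; python3 st.py
```

```text
t 15.55 p [ 521.7 -237.    68.5] board -52.3 22.4 toolx deg 64.82 F [-3.5  1.7  6.4] 0.0016518986529963347
t 15.85 p [ 521.7 -237.    68. ] board -52.3 22.4 toolx deg 64.82 F [-5.4  2.3 12.1] 0.0010852239646760337
```

Firm again at 12 N. I'll release slowly and retreat.

```bash
python3 -m handwheel '{"claw":[255,255,255,255,255,255,255,255,255,255,255,255,255,255,255,255],"translation":[[0,0,-3],[0,0,-6],[0,0,-9],[0,0,-13],[0,0,-17],[0,0,-21],[0,0,-26],[0,0,-34],[0,0,-50],[0,0,-75],[0,-30,-100],[10,-60,-110],[20,-90,-110],[30,-120,-110],[30,-130,-110],[30,-130,-110]],"yaw":[0,0,0,0,0,0,0,0,0,0,0,0,0,0,0,0]}'>/dev/null
python3 - <<'E'
from st import *
from h import *
st()
c=ctrl.camera('top');P=cloud(c);im=c['color'];cv2.imwrite('pics/t4.png',cv2.resize(im[80:215,135:295,::-1],(800,600)))
Z=cv2.medianBlur(P[...,2].astype(np.float32),3);S=cv2.cvtColor(im,cv2.COLOR_RGB2HSV)[...,1]
print([Z[v,u] for u,v in[(194,163),(222,177),(250,190)]])
m=(S>100)&(Z>67.5)&(Z<80);m[:80]=0;m[220:]=0;m[:,:138]=0;m[:,292:]=0
n,l,s,_=cv2.connectedComponentsWithStats(m.astype(np.uint8));k=1+s[1:,4].argmax();v,u=np.nonzero(l==k)
p=np.array([ray(c,a,b,71.6)[:2] for a,b in zip(u,v)],np.float32)-np.array([559.5,-279.6],np.float32)
a=np.deg2rad(64.8);ey=np.array([np.cos(a),np.sin(a)]);ex=np.array([ey[1],-ey[0]])
q=np.c_[p@ex,p@ey].astype(np.float32);print(len(q),cv2.minAreaRect(q))
E
```

```text
t 17.45 p [ 416.9 -154.8  177.2] board -182.2 52.2 toolx deg 64.86 F [ 0.4 -0.6  0.9] -0.0034036757829958896
t 17.45 p [ 416.9 -154.8  177.2] board -182.2 52.2 toolx deg 64.86 F [ 0.4 -0.6  0.9] -0.0034036757829958896
[np.float32(79.82405), np.float32(61.178658), np.float32(78.444214)]
1829 ((14.99886703491211, -43.554351806640625), (112.53668212890625, 70.45368194580078), 89.8773422241211)
```

View pics/t4.png

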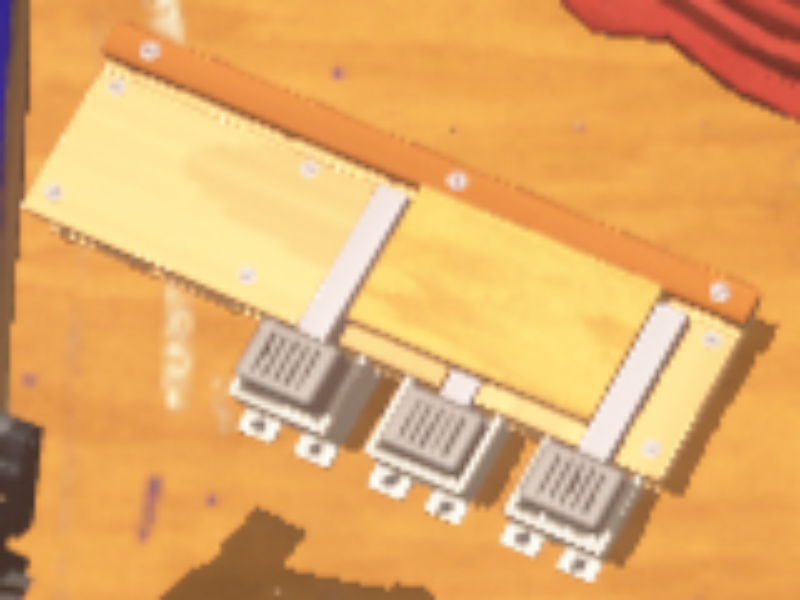

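The entry and end pads are up (about 79 mm) and the middle is down (61 mm). The block is trapped flat between the blades, and the robot is clear.

```bash
python3 -c "
from station import ctrl
print(ctrl.close_job())"
```

```text
the job is handed in; nothing more can be done
None
```

The block is trapped flat against the fence between the raised entry and end stops, with the middle stop down; I handed the job in at about 17.5 s, and no verdict came back.

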